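Sweep the three heated-well switches off

TASK

Closing down the serving prep table: switch off the heated wells by dragging a finger once along the long switch bank, the one with three toggles, from the end they lean towards to the other end, so that they drop flat one after another; do not lift away from the row before the last one is off. Leave the shorter bank with two toggles untouched, its toggles on, and end with the hand clear.

Things in the scene. Friction and masses are not known exactly. Their poses are not given: they have to be found in the camera images.
- bank: The long switch bank: a steel box fixed to the table, 80 (x) by 250 (y) by 60 mm high, with one row of three black flip toggles on top, along y, pivots at y = +80, +8 and -64 mm, 65 mm above the table. Origin: centre of its underside, on the table; z up, x across the box, y along the row. All toggles stand on, leaning a little to +y; fallen (off), each reaches 51 mm beyond its pivot to -y.
- well1 (a joint): Hinge angle (rad) of the first (+y end) toggle of the long bank, pivot at [0, 80, 65] mm in the frame of bank. 0 = on (leaning 14 degrees towards the bank's +y), 1.4 = off (lying 66 degrees over towards -y). It is weighted (80 g): clearly past upright (0.25) it falls to off by itself, before that it falls back to on. Pushing it over takes under 1 N.
- well2 (a joint): Hinge angle (rad) of the middle toggle of the long bank, pivot at [0, 8, 65] mm in the frame of bank. 0 = on (leaning 14 degrees towards the bank's +y), 1.4 = off (lying 66 degrees over towards -y). Paddle 22 mm wide across the row, 8 thick, tip (radius 5) 50 mm from the pivot. Its top is 118 mm above the table when on, 90 when off.
- well3 (a joint): Hinge angle (rad) of the last (-y end) toggle of the long bank, pivot at [0, -64, 65] mm in the frame of bank. 0 = on (leaning 14 degrees towards the bank's +y), 1.4 = off (lying 66 degrees over towards -y). A finger end moving towards -y, 93 to 110 mm above the table (best 102), tips each toggle and clears it; below 90 it jams on the fallen one.
- pair: The short switch bank, not to be touched: the same steel box but 178 mm long (y), 80 (x), 60 high, with two toggles of the same make (pivots at y = +44 and -28 mm, tops 118 mm above the table), both on. Origin: centre of its underside, on the table; same axes. It stands nearer to or farther from the robot than the long bank, 140 mm or more between centres.

How it is judged:
By the outcome, as a careful person would: the job done as asked, in the order asked, and still so for the second after the job is handed in, with the robot touching nothing.
It also fails if it takes over 35 s, if anything falls off the work surface, if the arm or the gripper's body presses on something with over 40 N, if the wrist force passes 120 N, or if a joint passes its speed limit or range.

ROBOT

A 6-joint arm with a two-finger parallel gripper is mounted at the origin on the work surface. World frame = base frame: x ahead of the robot, y to its left, z up, the work surface at z = 0. Lengths are in mm, angles in rad, forces in N, time in s.
With the tool pointing down it reaches from about 275 to 825 mm from the base axis. Payload 5.2 kg.
Tool frame: the origin (TCP) lies at the very end of the fingers, on their centre line; the grasp point (between the pads) lies 19 mm behind it; z points along the fingers, y is the line along which they close (so a half turn about z gives the same grasp; the last joint's range is limited). The gripper opens to 93 mm and grips with 3 to 60 N. Pads are 15 mm wide; open, the fingers measure 128 mm over their backs; the gripper's body (75 mm by 188 mm) begins 65 mm behind the grasp point.
Start: joints at [0.996, 0.259, 1.535, -0, 1.348, -0.203], TCP at [199.79, 512.434, 218.653] pointing down, gripper open.
Joint ranges: [-3.14, 3.14], [-0.91, 2.08], [0.19, 2.58], [-1.22, 4.36], [0.22, 2.71], [-3.12, 3.12]. Speed limits (rad/s): [2.57, 2.57, 3.14, 3.14, 3.14, 3.14].

INTERFACE

Orientations are given as [roll, pitch, yaw] about the fixed x, y, z axes, in that order (R = Rz(yaw) Ry(pitch) Rx(roll)).
In Python, from bench import robot gives the robot as it stands. The module is installed in compiled form; this text tells all that it offers. Calls block until the motion is done:
- robot.move_ptp(position, orientation): joint-space move of the TCP to a pose.
- robot.move_linear(position, ori=None, speed=150, f_stop=None): straight line of the TCP; ori=None keeps the orientation; speed is the mean speed in mm/s. With f_stop (N) it stops when the force on the tool has changed by that much, and returns True; else False.
- robot.move_j(angles): joint-space move.
- robot.move_gripper(opening): opening from 0.0 (shut) to 1.0 (fully open); the grip force is fixed at half the most; returns when the fingers have stopped.
- robot.sleep(seconds).
- robot.inverse_kinematics(position, orientation): joint angles nearest the present ones, or None.
- robot.get_image(name): name is "scene" or "side" or "wrist"; returns a dict with "img" (420x560x3 uint8, blue, green, red), "fovy" (degrees; the focal length in pixels is half the picture's height over the tangent of half this angle, whatever the lens; pixels are square), "cx", "cy" (the principal point, pixels), "eye" and "orientation" of the camera in the world. Camera axes: x right, y down, z forward; pixel columns grow to the right and rows downward; lengths in mm; the calibration is good to about 2 mm. A picture is of the moment at which its call begins. There is no depth.
A pose or a line that the arm cannot do raises robot.MotionError and nothing moves.
- robot.hand_in(): hands the job in; it is judged then, once.
Readings, each from a call of its own:
- robot.current_t(): time.
- robot.current_qpos(): joint angles.
- robot.current_joint_vel(): joint speeds.
- robot.current_joint_efforts(): joint torques, N m.
- robot.current_tcp_pos(): TCP position.
- robot.current_eef_rot(): TCP orientation.
- robot.current_contact_force(): force on the tool from outside, world axes, zero at the start.
- robot.current_ft_torque(): the same for the moment, N m.
- robot.current_gripper_width(): opening from 0.0 (shut) to 1.0 (fully open).
- robot.current_finger_force(): force on a finger pad.
Only numpy, scipy, OpenCV 4.12 (cv2) and the standard library are available. Lean on these libraries where they do the work, as an engineer would, in place of code of your own. Each camera call takes 0.05 s, during which the arm holds its last target. There are 200 camera calls.

## Working session

There is one attempt and no reset: what is moved stays moved. The work goes in short steps, each a Python script; the robot and the scene stay as the last script left them, time stands still between calls to the robot, and variables do not carry over. Pictures are saved under pics/ and viewed, at most 10 in all, crops included, and the job is handed in when it is done.

```bash
mkdir -p pics; python3 - <<'E'
from bench import robot
import cv2
for n in ["scene","side"]:
    d=robot.get_image(n); cv2.imwrite(f"pics/{n}0.png",d["img"])
    print(n,{k:v for k,v in d.items() if k!="img"})
E
```

```text
scene {'fovy': 57.15028256516858, 'cx': 275.5830427573768, 'cy': 214.5259751086568, 'eye': array([954.14073116, -28.05882214, 574.56029924]), 'orientation': array([-2.48590618,  0.01825378,  1.51927265])}
side {'fovy': 50.861502084370905, 'cx': 273.9118557219985, 'cy': 203.53286158215087, 'eye': array([ 223.85165284, -384.40553067,  496.23764986]), 'orientation': array([-2.27926215, -0.01065507, -0.70441698])}
```

View pics/scene0.png

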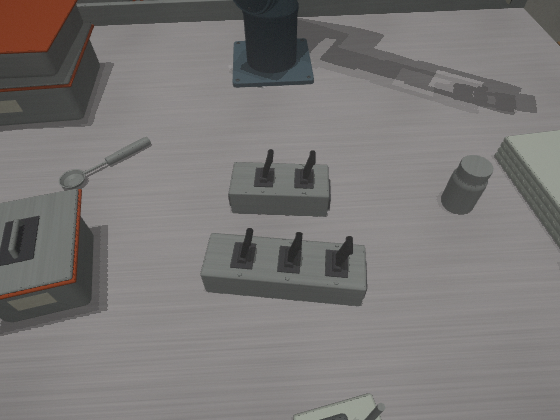

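View pics/side0.png

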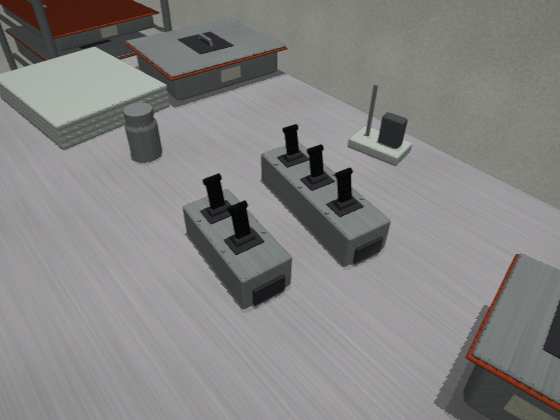

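The scene view shows the three-toggle bank at about px (203–367, 233–303), leaning to the image right (+y). The pair stands behind it at (230–330, 160–215), nearer the robot. The side view agrees. Next I'll enlarge both to read the corners.

```bash
python3 - <<'E'
import cv2
a=cv2.imread("pics/scene0.png")[220:310,195:375]; cv2.imwrite("pics/sc.png",cv2.resize(a,None,fx=4.4,fy=4.4,interpolation=cv2.INTER_CUBIC))
a=cv2.imread("pics/side0.png")[118:268,250:400]; cv2.imwrite("pics/sd.png",cv2.resize(a,None,fx=4,fy=4,interpolation=cv2.INTER_CUBIC))
E
```

```text
(no output)
```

View pics/sc.png

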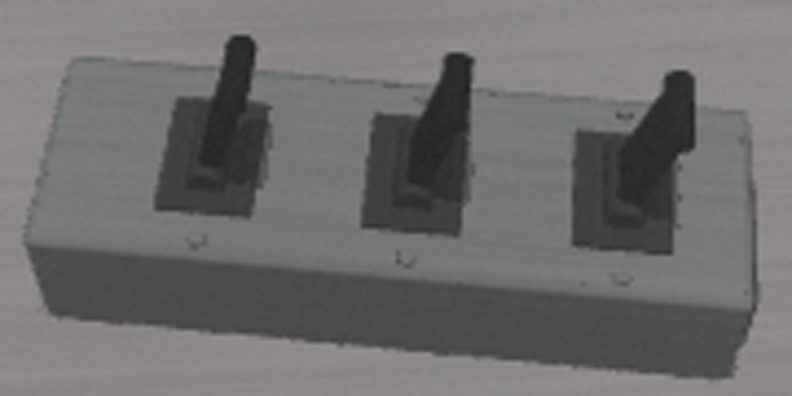

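View pics/sd.png

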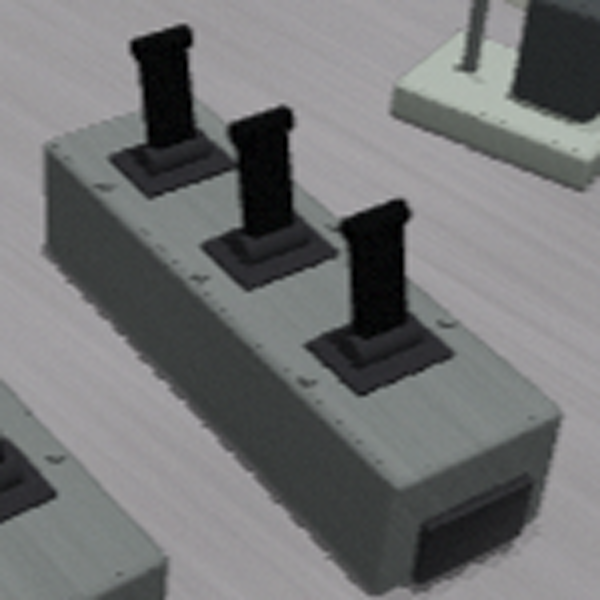

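```bash
cat > h.py <<'E'
import numpy as np
from scipy.spatial.transform import Rotation as R
def proj(d,P):
    f=210/np.tan(np.radians(d["fovy"])/2)
    c=(np.asarray(P)-d["eye"])@R.from_euler("xyz",d["orientation"]).as_matrix()
    return c[:,:2]/c[:,2:]*f+[d["cx"],d["cy"]]
def world(p,L): 
    c,s=np.cos(p[2]),np.sin(p[2]); L=np.asarray(L,float)
    return L@np.array([[c,s,0],[-s,c,0],[0,0,1]])+[p[0],p[1],0]
E
python3 - <<'E'
from bench import robot
from h import *
from scipy.optimize import least_squares
S,D=robot.get_image("scene"),robot.get_image("side")
Ls=[[-40,-125,60],[-40,125,60],[40,-125,60],[40,125,60],[40,-125,0],[40,125,0]]
us=np.array([[72,58],[746,113],[27,243],[752,308],[50,316],[733,377]])/4.4+[195,220]
Ld=[[-40,-125,60],[40,-125,60],[-40,125,60],[-40,-125,0],[-40,125,0]]
ud=np.array([[395,490],[560,412],[45,148],[375,592],[45,250]])/4+[250,118]
res=lambda p:np.r_[proj(S,world(p,Ls))-us,proj(D,world(p,Ld))-ud]
r=least_squares(lambda p:res(p).ravel(),[500,0,0],x_scale=[100,100,.1])
print(r.x.round(3)); print(res(r.x).round(1))
T=[[0,y+13.3,118] for y in(80,8,-64)]
print((proj(S,world(r.x,T))-[195,220])*4.4,(proj(D,world(r.x,T))-[250,118])*4)
np.save("p.npy",r.x)
yaw=r.x[2]
for y0 in(np.pi/2,-np.pi/2):
  for y in(160,-160):
    q=robot.inverse_kinematics(world(r.x,[[0,y,102]])[0].tolist(),[np.pi,0,yaw+y0]); print(y0,y,q)
print(robot.current_eef_rot(),robot.current_t())
E
```

```text
[ 6.46302e+02 -7.85500e+00 -1.62000e-01]
[[-0.7 -1.5]
 [ 1.  -1.4]
 [-1.7 -0.3]
 [ 1.4  0.2]
 [-0.5  0.9]
 [-0.8  1.8]
 [-0.2 -0.6]
 [ 1.8 -0.9]
 [-1.8 -2.7]
 [-0.1  2.6]
 [-1.4 -1. ]]
[[684.2496369  103.92225971]
 [459.25284985  85.4853985 ]
 [239.03878972  67.4404472 ]] [[158.05758688  30.44060028]
 [257.95002259 113.39242096]
 [372.39437949 208.42832337]]
1.5707963267948966 160 [ 5.80401596e-02  5.89977014e-01  1.31589316e+00 -4.44089210e-16
  1.23572247e+00  2.20332832e-01]
1.5707963267948966 -160 [-0.43444984  0.51262398  1.450734    0.          1.17823467 -0.27215717]
-1.5707963267948966 160 [ 0.05804016  0.58997701  1.31589316  0.          1.23572247 -2.92125982]
-1.5707963267948966 -160 [-4.34449841e-01  5.12623982e-01  1.45073400e+00 -4.44089210e-16
  1.17823467e+00  2.86943548e+00]
[-3.14055674e+00 -2.30289447e-04  2.76981864e+00] 0.2
```

```bash
python3 - <<'E'
from bench import robot
from h import *
def ray(d,u,z):
    f=210/np.tan(np.radians(d["fovy"])/2)
    v=R.from_euler("xyz",d["orientation"]).apply([(u[0]-d["cx"])/f,(u[1]-d["cy"])/f,1]); return (d["eye"]+v*(z-d["eye"][2])/v[2]).round()
S,D=robot.get_image("scene"),robot.get_image("side")
b=ray(D,(368,136),15);print("rod base",b)
for h in(60,90,120,150,180,210): print(h,proj(D,[[b[0],b[1],h]]))
print("bottle",ray(S,(460,205),0)); print("bank ends",world(np.load("p.npy"),[[0,160,102],[0,-160,102]]))
E
```

```text
rod base [877.  79.  15.]
60 [[371.34701334 116.60441869]]
90 [[373.73647135 102.85335223]]
120 [[376.23757603  88.45977152]]
150 [[378.85833956  73.37756741]]
180 [[381.60755952  57.55611072]]
210 [[384.49491761  40.93968437]]
bottle [512. 334.   0.]
bank ends [[ 672.15522652  150.04274788  102.        ]
 [ 620.44925079 -165.75226803  102.        ]]
```

```bash
python3 - <<'E'
from bench import robot
from h import *
import cv2
p=np.load("p.npy"); o=[np.pi,0,p[2]+np.pi/2]
W=lambda y,z:world(p,[[0,y,z]])[0].tolist()
robot.move_gripper(0.0)
robot.move_ptp(W(155,240),o)
robot.move_linear(W(155,102),speed=120)
print(robot.current_tcp_pos(),robot.current_t())
im=np.vstack([robot.get_image(n)["img"][100:390] for n in("scene","side")]); cv2.imwrite("pics/a.png",im)
E
```

```text
[672.02843292 145.18192262 103.07021255] 5.1917
```

View pics/a.png

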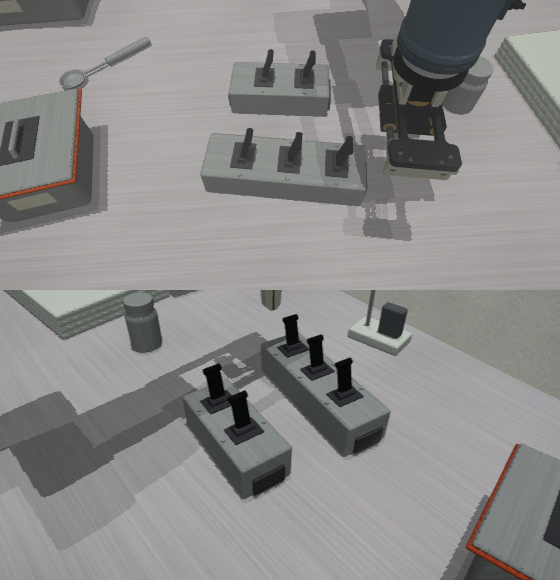

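The closed finger end sits at about (271,308) in the lower (side) half of the stacked picture, in line with the toggle tips at (345,365), (317,342) and (292,322). All toggles are still on, so I'll sweep now.

```bash
python3 - <<'E'
from bench import robot
from h import *
import cv2
p=np.load("p.npy")
W=lambda y,z:world(p,[[0,y,z]])[0].tolist()
print(robot.move_linear(W(-155,102),speed=60,f_stop=20),robot.current_tcp_pos(),robot.current_contact_force(),robot.current_t())
im=np.vstack([robot.get_image(n)["img"][100:390] for n in("scene","side")]); cv2.imwrite("pics/b.png",im)
E
```

```text
False [ 621.2764486  -160.74211149  102.00090341] [ 0.42470303 -0.15041822 -0.6803747 ] 10.6083
```

View pics/b.png

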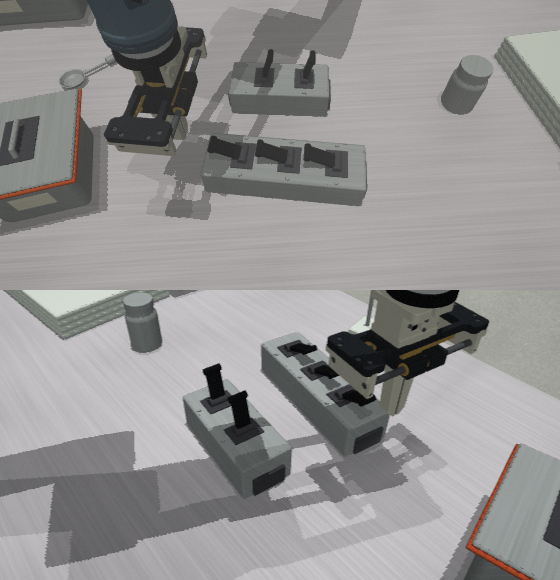

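All three toggles lie flat: (225,148), (272,152) and (325,157) in the upper half. The pair still stands at (267,65) and (308,65). I'll lift straight up, check once more and hand in.

```bash
python3 - <<'E'
from bench import robot
from h import *
p=np.load("p.npy")
robot.move_linear(world(p,[[0,-155,260]])[0].tolist(),speed=120)
robot.sleep(0.5)
print(robot.current_tcp_pos(),robot.current_contact_force(),robot.current_t())
print(robot.hand_in())
E
```

```text
[ 621.2717009  -160.77504322  259.97500959] [ 0.57948022 -0.036543    0.04916815] 12.675
the job is handed in; nothing more can be done
None
```

I switched all three long-bank toggles off in one sweep from the +y end, left the two-toggle bank on and untouched, raised the hand clear, and handed the job in at 12.7 s.

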